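# Clamp a pill bottle in a ratcheted one-hand vice

### The job

Set the squat pill bottle upright on the base of the one-hand bottle vice and clamp it, so that its cap can later be opened with one hand. Push the knob down gently (not to its hard bottom) to free the pawl and turn it back anticlockwise until the jaw is fully open; then stand the bottle between the jaws and, with the knob up, advance it clockwise click by click until the sprung pad grips the bottle firmly, with some 15 N and never more than 25 N, and let go. Never force the knob back against the pawl, and leave the other bottles and the keys where they are.

Things in the scene. Friction and masses are not known exactly. Their poses are not given: they have to be found in the camera images.
- vice: One-hand bottle vice, fixed: grey base plate 120 x 260 x 10 mm. Origin at worktop height near its middle, z up, y along it. From -y to +y: white push knob over a steel ratchet wheel (axis at y = -85 mm), sliding jaw with sprung pad, seat, black V jaw (locked, each time up to 6 mm nearer or further; jaws reach 52 mm high). A 58 mm bottle in the V has its centre at x = 0, y = 49 to 61 mm.
- knob_grip (a point): Point on the knob's vertical axis at a good grip height, 82 mm above the worktop, when the knob is up (fixed to the vice, axes as the vice). The round fluted white knob is 44 mm wide and reaches from 64 to 94 mm; below it a neck, and a 80 mm wide skirt up to 52 mm. Clockwise from above closes the jaw, 14 mm per radian; anticlockwise it turns only while pushed down.
- seat (a point): Point on the base's upper face (10 mm above the worktop), between the fully open jaw and the V jaw; put the middle of the bottle's underside there. The 58 mm bottle then has 3.5 mm to spare to the pad and 3.5 to 15 mm to the V jaw, into which the pad later pushes it.
- knob (a joint): How far the knob is pushed down, m: 0 = up. A spring (4 N at first, 0.9 N per mm) lifts it. The pawl is free from 5.5 mm on, so keep 7 to 9 mm (10 to 14 N) while turning back; fingers that only pinch its sides may creep up; the hard bottom is at 12 mm and must not be reached. On release it rises and the pawl drops in again.
- jaw (a joint): Travel of the sliding jaw's carriage, m: 0 = fully open (a hard stop), grows as it closes.
- jaw_pad: Upright black rubber-faced pad, 40 x 8 mm, 13 to 47 mm above the worktop, sprung on the sliding jaw (6.5 N per mm, 5.5 mm of give). Origin at the middle of its thickness, at worktop height; axes as the vice. Each click on a gripped bottle adds about 9 N; a firm hold is 8 to 20 N, that is, pushed in 1.3 to 3.1 mm.
- pawl: Small steel pawl that slides in a guide on the vice's -x side of the ratchet wheel and is sprung inwards. Origin on the wheel's axis at worktop height, moving up to 8 mm to -x as it is pushed out.
- spindle: Steel spindle with the ratchet wheel (74 mm wide, 60 saw teeth: clicks of 6 degrees), turning with the knob. Origin on its axis at worktop height, z up. If the knob is let go between two clicks it springs back to the last one. Each newton on the pad is felt as 0.014 N m at the knob, on top of about 0.05 N m of friction and clicks.
- bottle_mid (a point): Centre of the squat pill bottle to be clamped: the widest and lowest-built of the white-capped bottles, standing on the worktop left of the vice. Body 58 mm wide up to 62 mm, cap 52 mm wide up to 74 mm; this point is 37 mm above its underside, z up. Weighs 60 to 150 g.
- tall_bottle: Bystander: slimmer, taller pill bottle, 48 mm wide, 93 mm high, standing behind the vice. Origin at its underside.
- small_bottle: Bystander: small amber pill bottle, 38 mm wide, 66 mm high. Origin at its underside.
- keys: Bystander: bunch of keys lying flat, 84 x 118 x 8 mm. Origin at its underside.

How it is judged:
By the outcome, as a careful person would: the job done as asked, in the order asked, and still so for the second after the job is handed in, with the robot touching nothing.
It also fails if it takes over 72 s, if anything falls off the work surface, if the arm or the gripper's body presses on something with over 40 N, if the wrist force passes 120 N, or if a joint passes its speed limit or range.

### The arm

A 6-joint arm with a two-finger parallel gripper is mounted at the origin on a cart in front of the work surface, level with it; the furniture and walls round the work are solid. World frame = base frame: x ahead of the robot, y to its left, z up, the work surface at z = 0. Lengths are in mm, angles in degrees, forces in N, time in s.
With the tool pointing down it reaches from about 300 to 850 mm from the base axis. Payload 4.2 kg.
Tool frame: the origin (TCP) lies at the very end of the fingers, on their centre line; the grasp point (between the pads) lies 19 mm behind it (env.grip_depth is the distance from the TCP to the grasp point, in mm); z points along the fingers, y is the line along which they close (so a half turn about z gives the same grasp; the last joint's range is limited). The gripper opens to 91 mm and grips with 3 to 60 N. Pads are 32 mm wide; open, the fingers measure 118 mm over their backs; the gripper's body (76 mm by 178 mm) begins 60 mm behind the grasp point.
Start: joints at [69.614, 18.312, 89.639, -0, 72.044, -1.146], TCP at [189.479, 542.9, 213.976] pointing down, gripper open.
Joint ranges: [-177.97, 177.97], [-48.28, 115.42], [12.27, 149.76], [-77.06, 257.06], [2.81, 150.46], [-146.56, 146.56]. Speed limits (degrees/s): [147.25, 147.25, 180, 180, 180, 180].

### API

Orientations are given as [roll, pitch, yaw] about the fixed x, y, z axes, in that order (R = Rz(yaw) Ry(pitch) Rx(roll)).
In Python, from workcell import env, cams gives the robot as it stands.
- The arm moves only by the tool apply_moves, never from a script. Its argument "deltas" is a list of rows, each a list of 5 numbers: the shift along the tool's x, y, z in m, then the turn about the tool's z in rad, then the opening, from -1 (shut) to 1 (fully open), so that 0 is half open. In form: [[tx, ty, tz, roll, gripper], ...]. A call has 1 to 5 rows; each row is the pose to reach, as a shift and turn from the pose commanded when the call began, along the tool's axes at that moment; what a row does not reach only later rows make up. A row lasts 1/10 s, in which the tool goes at most 50 mm and 8.59 degrees, less where a joint would pass 70% of its speed; a pose out of reach is approached as far as the arm can. A call with a gripper value outside its range is refused whole. The fingers move at their own pace and stop on an object; "grip_force" is the grip in N (left out, the last holds). Time passes only in rows, so rows that repeat a pose let the fingers close. It gives the time, the measured TCP pose, the force, the opening and the grip force at its end, in the units of the state.
- env.state(): the state, without advancing time (a new reading comes with each control period).
- cams.grab_frame(name): name is "scene" or "top" or "wrist"; returns the picture (384x512x3 uint8, blue, green, red); there is no depth.
- cams.get_calibration(name): a dict with "mtx" (3x3 intrinsics, pixels), "eye" and "attitude" of the camera in the world; the wrist camera has in their place "tool_from_camera" (4x4, takes a point from camera to tool coordinates, whose origin is the TCP and whose axes are the flange's). Camera axes: x right, y down, z forward; pixel columns grow to the right and rows downward; lengths in mm; the calibration is good to about 2 mm. A picture is of the moment at which its call begins: read the wrist's pose just before it. get_calibration takes no time and is no camera call.
- env.job_done(): hands the job in; it is judged then, once.
The state is a dict: "time_s": time; "qpos": joint angles; "qvel": joint speeds; "effort": joint torques, N m; "ee_pos": TCP position; "ee_rot": TCP orientation; "force": force on the tool from outside, world axes, zero at the start; "torque": the same for the moment, N m; "gripper_width": finger opening in mm; "gripper_force": force on a finger pad.
Only numpy, scipy, OpenCV 4.12 (cv2) and the standard library are available. Lean on these libraries where they do the work, as an engineer would, in place of code of your own. Each camera call takes 0.05 s, during which the arm holds its last target. There are 200 camera calls.

## Working session

There is one attempt and no reset: what is moved stays moved. The work goes in short steps, Python scripts to look and compute and a tool call to move; the robot and the scene stay as the last step left them, time stands still between calls to the robot, and variables do not carry over. Pictures are saved under pics/ and viewed, at most 10 in all, crops included, and the job is handed in when it is done.

Besides the shell and the picture viewer there is one more tool, called after "Emit:" as name(argument=value, ...), one argument or row to a line, values as JSON. apply_moves: Moves the arm, as the interface text tells. Its arguments: {"type":"object","properties":{"deltas":{"type":"array"},"grip_force":{"type":"number"}},"required":["deltas"]}

```bash
ls; mkdir -p pics; python3 - <<'E'
from workcell import env, cams
import cv2,json
s=env.state();print(s)
for n in("scene","top","wrist"):
    print(n,cams.get_calibration(n))
a=cams.grab_frame("scene");b=cams.grab_frame("top")
cv2.imwrite("pics/scene0.png",a);cv2.imwrite("pics/top0.png",b)
E
```

```text
pics
{'time_s': 0.0, 'qpos': array([ 6.96129597e+01,  1.83540409e+01,  8.97057346e+01, -3.06118519e-03,
        7.20442452e+01, -1.14523816e+00]), 'qvel': array([-0.03230523, -0.04072688,  0.01760235,  0.0100856 , -0.0191816 ,
        0.01683822]), 'effort': array([ 6.81550173e-04, -4.12464559e+01, -2.31967753e+01,  7.28914747e-02,
        4.57894115e-02, -1.61756066e-04]), 'ee_pos': array([189.32908432, 542.40608671, 213.1007784 ]), 'ee_rot': array([-1.79895942e+02,  8.30743381e-04,  1.60759145e+02]), 'force': array([-0.15835928,  0.25072475,  0.65681535]), 'torque': array([ 0.0038708 ,  0.00692646, -0.02510577]), 'gripper_force': 0.0, 'gripper_width': 91.32686042147989}
scene {'mtx': array([[378.4517533 ,   0.        , 252.04596229],
       [  0.        , 378.4517533 , 194.18788037],
       [  0.        ,   0.        ,   1.        ]]), 'eye': array([  80.88354864, -360.53725742,  547.15093587]), 'attitude': array([-122.89472218,    0.13403598,  -38.94030535])}
top {'mtx': array([[444.91104576,   0.        , 249.3795192 ],
       [  0.        , 444.91104576, 185.06672049],
       [  0.        ,   0.        ,   1.        ]]), 'eye': array([415.78622046, 183.55612666, 954.63248447]), 'attitude': array([-172.10394895,    0.93840947,  -89.10065927])}
wrist {'mtx': array([[302.74004008,   0.        , 250.14596035],
       [  0.        , 302.74004008, 187.58467309],
       [  0.        ,   0.        ,   1.        ]]), 'tool_from_camera': array([[ 1.63031891e-06, -9.62751950e-01, -2.70386173e-01,
         7.67351348e+01],
       [ 9.99999605e-01, -2.38825781e-04,  8.56405868e-04,
        -2.24879089e-01],
       [-8.89081608e-04, -2.70386067e-01,  9.62751569e-01,
        -1.71583791e+02],
       [ 0.00000000e+00,  0.00000000e+00,  0.00000000e+00,
         1.00000000e+00]])}
```

View pics/scene0.png

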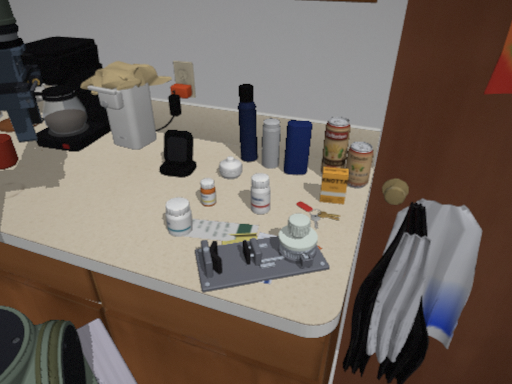

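View pics/top0.png

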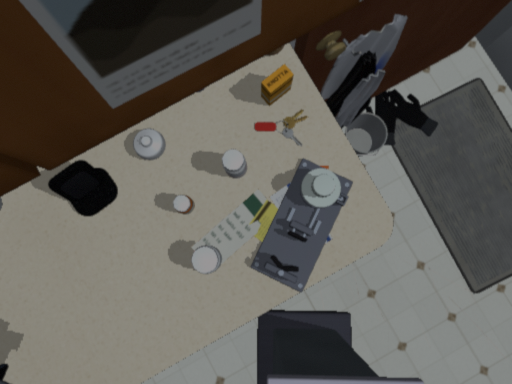

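The pictures show the vice with its knob at top-view px (323,184) and the V jaw at about (284,266). The squat bottle is at (206,259), the tall one at (233,162), the small one at (183,204) and the keys near (291,125).

```bash
cat > h.py <<'E'
import numpy as np,cv2
from scipy.spatial.transform import Rotation as R
from workcell import env,cams
def cam(n,st=None):
    c=cams.get_calibration(n);K=c["mtx"]
    if n=="wrist":
        T=c["tool_from_camera"];Rt=R.from_euler("xyz",st["ee_rot"],degrees=True).as_matrix()
        return K,Rt@T[:3,:3],Rt@T[:3,3]+st["ee_pos"]
    return K,R.from_euler("xyz",c["attitude"],degrees=True).as_matrix(),np.array(c["eye"])
def ray(C,p,z):
    K,Rm,e=C;d=Rm@np.linalg.solve(K,[p[0],p[1],1]);return e+d*(z-e[2])/d[2]
def proj(C,P):
    K,Rm,e=C;q=K@(Rm.T@(np.array(P,float)-e));return q[:2]/q[2]
E
python3 - <<'E'
from h import *
b=cv2.imread("pics/top0.png");C=cam("top")
crop=b[140:300,160:360];cv2.imwrite("pics/top0c.png",cv2.resize(crop,None,fx=4,fy=4,interpolation=cv2.INTER_CUBIC)[:600,:])
hsv=cv2.cvtColor(b,cv2.COLOR_BGR2HSV)
m=((b.max(2)<135)).astype(np.uint8)*255; m[:,:245]=0;m[:,360:]=0;m[:155]=0;m[295:]=0
m=cv2.morphologyEx(m,cv2.MORPH_CLOSE,np.ones((9,9)))
cs,_=cv2.findContours(m,0,2);c=max(cs,key=cv2.contourArea);r=cv2.minAreaRect(c)
print(r,cv2.contourArea(c))
for p in cv2.boxPoints(r):print(p,ray(C,p,10).round())
for p,z in (((206,259),74),((323,184),94),((321,188),52)):print(p,ray(C,p,z).round())
g=cv2.cvtColor(b,cv2.COLOR_BGR2GRAY)
print(b[225,290],b[259,206],b[184,323],b[270,190])
E
```

```text
((302.0, 225.5), (114.0, 137.0), 0.0) 9330.0
[245. 294.] [318. 207.  10.]
[245. 157.] [608. 212.  10.]
[359. 157.] [611. -34.  10.]
[359. 294.] [322. -29.  10.]
(206, 259) [391. 282.  74.]
(323, 184) [539.  56.  94.]
(321, 188) [537.  54.  52.]
[54 48 45] [151 150 152] [148 149 138] [126 137 139]
```

View pics/top0c.png

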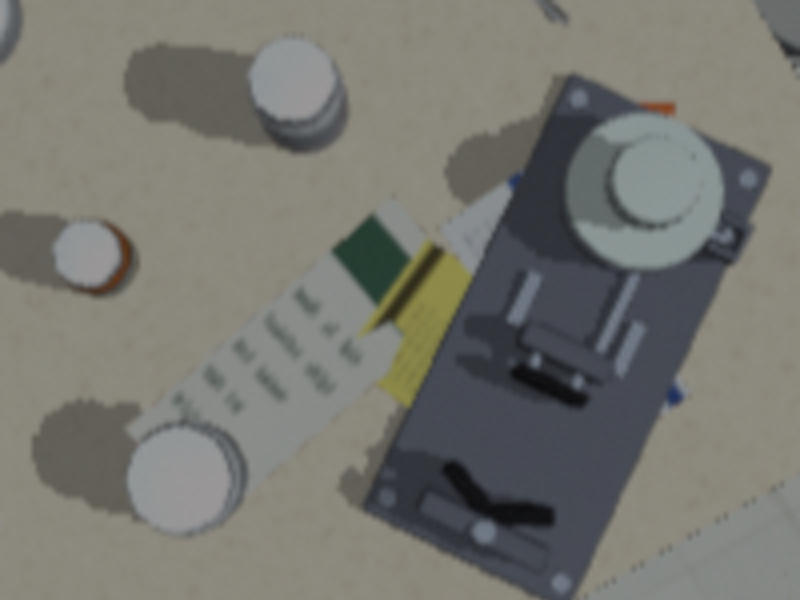

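The crop shows plate corners at about (572,74), (770,165), (575,603) and (367,508). The knob top is at (656,180), the skirt at (645,190), the squat bottle's cap at (182,477), and the jaw pad at (550,387), partly closed.

```bash
python3 - <<'E'
from h import *
b=cv2.imread("pics/top0.png");C=cam("top")
f=lambda x,y:((x+.5)/4-.5+160,(y+.5)/4-.5+140)
P=[ray(C,f(*q),10)[:2] for q in((572,74),(770,165),(575,603),(367,508))]
print(np.round(P,1)); P=np.array(P)
print([np.linalg.norm(P[i]-P[(i+1)%4]).round(1) for i in range(4)])
o=P.mean(0);v=(P[2]+P[3]-P[0]-P[1]);v/=np.linalg.norm(v);print("origin",o,"yaw of y",np.degrees(np.arctan2(v[1],v[0])))
k=ray(C,f(656,180),94);s=ray(C,f(645,190),52);bt=ray(C,f(182,477),74);pad=ray(C,f(550,387),47)
x=np.array([v[1],-v[0]])
for n,q in(("knob",k),("skirt",s),("bottle",bt),("pad",pad)):
    d=q[:2]-o;print(n,q.round(1),"vice xy",(d@x).round(1),(d@v).round(1))
g=cv2.cvtColor(cv2.resize(b,None,fx=4,fy=4,interpolation=cv2.INTER_CUBIC),cv2.COLOR_BGR2GRAY)
for c in cv2.HoughCircles(g[560:1160,640:1440],cv2.HOUGH_GRADIENT,1.5,10,param1=80,param2=40,minRadius=35,maxRadius=90)[0][:14]:print(c.round(1))
E
```

```text
[[606.8  87.1]
 [558.6 -18.5]
 [327.8  85.8]
 [374.5 194.2]]
[np.float64(116.1), np.float64(253.2), np.float64(118.1), np.float64(255.8)]
origin [466.91917637  87.14700398] yaw of y 155.46323138820372
knob [537.7  54.9  94. ] vice xy 0.1 -77.8
skirt [538.5  54.3  52. ] vice xy -0.2 -78.7
bottle [390.7 284.2  74. ] vice xy 147.6 151.1
pad [437.9 102.1  47. ] vice xy 1.6 32.6
[644.2 192.8  79.1]
[188.2 477.8  59. ]
[650.2 183.8  85.9]
[653.2 197.2  69.4]
[633.8 189.8  69.4]
[663.8 174.8  50.8]
[176.2 476.2  53.6]
[ 96.8 257.2  41.3]
[168.8 486.8  62.4]
[642.8 176.2  89.1]
[293.2  74.2  43.7]
[200.2 476.2  48. ]
```

```bash
cat >> h.py <<'E'
def delta(pos,yaw):
    s=env.state();Rt=R.from_euler("xyz",s["ee_rot"],degrees=True).as_matrix()
    d=Rt.T@(np.array(pos)-s["ee_pos"]);r=-(yaw-s["ee_rot"][2]+180)%360
    r=-((yaw-s["ee_rot"][2]+180)%360-180)
    print("delta m",(d/1000).round(4),"roll rad",np.radians(r).round(4))
E
python3 -c "
from h import *
delta((490,85,230),155.5)"
```

```text
delta m [-0.4346 -0.3328 -0.0163] roll rad 0.0917
```

Emit:
apply_moves(
  deltas=[
    [-0.029,-0.0222,-0.0011,0,1],
    [-0.058,-0.0444,-0.0022,0,1],
    [-0.087,-0.0666,-0.0033,0,1],
    [-0.116,-0.0888,-0.0044,0,1],
    [-0.145,-0.111,-0.0055,0,1],
  ],
)

```text
time_s: 0.6
ee_pos: [290.2, 388.9, 219.1]
ee_rot: [-180.0, -0.0, 160.8]
force: [1.1, 0.4, -0.3]
gripper_width: 91.0
gripper_force: 0.0
```

Emit:
apply_moves(
  deltas=[
    [-0.029,-0.0222,-0.0011,0,1],
    [-0.058,-0.0444,-0.0022,0,1],
    [-0.087,-0.0666,-0.0033,0,1],
    [-0.116,-0.0888,-0.0044,0,1],
    [-0.145,-0.111,-0.0055,0,1],
  ],
)

```text
time_s: 1.1
ee_pos: [390.5, 236.3, 224.8]
ee_rot: [-180.0, -0.0, 160.8]
force: [0.2, 1.3, -0.3]
gripper_width: 91.1
gripper_force: 0.0
```

Emit:
apply_moves(
  deltas=[
    [-0.029,-0.0222,-0.0011,0,1],
    [-0.058,-0.0444,-0.0022,0,1],
    [-0.087,-0.0666,-0.0033,0,1],
    [-0.116,-0.0888,-0.0044,0.05,1],
    [-0.145,-0.111,-0.0055,0.09,1],
  ],
)

```text
time_s: 1.6
ee_pos: [490.8, 83.7, 230.2]
ee_rot: [-180.0, -0.0, 155.5]
force: [0.3, 0.2, 0.2]
gripper_width: 91.3
gripper_force: 0.0
```

Emit:
apply_moves(
  deltas=[
    [0,0,0,0,1],
    [0,0,0,0,1],
  ],
)

```text
time_s: 1.8
ee_pos: [490.2, 84.7, 229.9]
ee_rot: [-180.0, -0.1, 155.5]
force: [-1.3, -0.2, -0.1]
gripper_width: 91.4
gripper_force: 0.0
```

```bash
python3 - <<'E'
from h import *
import pickle
s=env.state();b=cams.grab_frame("wrist");cv2.imwrite("pics/w1.png",b);pickle.dump(s,open("w1.pkl","wb"))
cv2.imwrite("pics/w1b.png",cv2.resize(b,None,fx=1.5,fy=1.5,interpolation=cv2.INTER_CUBIC))
print(s["ee_pos"],s["ee_rot"],s["qpos"],s["force"])
E
```

```text
[490.2491702   84.72736291 229.92603268] [-1.79985762e+02 -8.51281295e-02  1.55514475e+02] [ 8.45761539e+00  1.07470775e+01  9.77408452e+01  3.61968961e-02
  7.15912638e+01 -5.70683248e+01] [-1.34276967 -0.23470361 -0.11798463]
```

View pics/w1b.png

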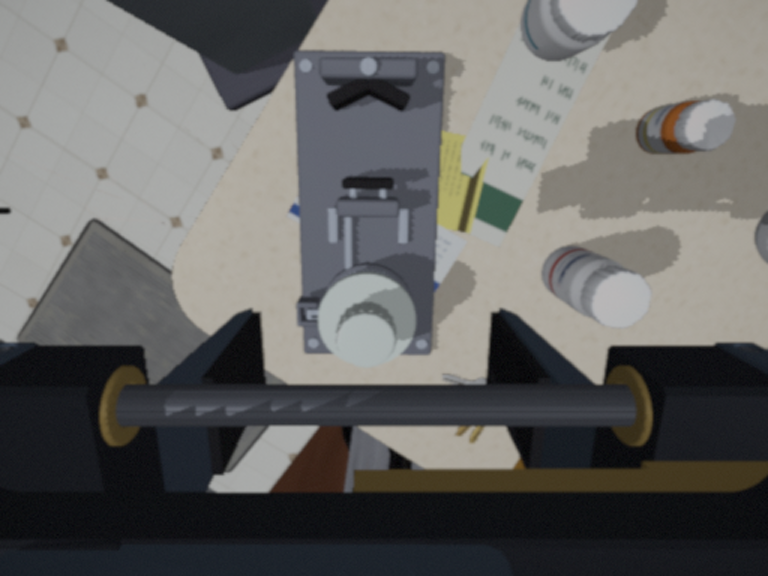

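The wrist view shows the plate corners at (297,52), (446,52), (305,353) and (432,353) in 1.5x pixels. The skirt is at (366,315), the knob top at (365,336), the pad top at (369,184), and the V jaw at (369,92).

```bash
python3 - <<'E'
from h import *
import pickle
s=pickle.load(open("w1.pkl","rb"));C=cam("wrist",s)
f=lambda x,y:((x+.5)/1.5-.5,(y+.5)/1.5-.5)
P=np.array([ray(C,f(*q),10)[:2] for q in((305,353),(432,353),(446,52),(297,52))])
print(P.round(1),[np.linalg.norm(P[i]-P[(i+1)%4]).round(1) for i in range(4)])
o=P.mean(0);v=(P[2]+P[3]-P[0]-P[1]);v/=np.linalg.norm(v);x=np.array([v[1],-v[0]]);print("origin",o,"yaw y",np.degrees(np.arctan2(v[1],v[0])))
for n,p,z in(("knob",(365,336),94),("skirt",(366,315),52),("padfront",(369,180),47),("padback",(369,188),47),("Vleft",(329,105),52),("Vvertex",(369,90),52),("Vright",(409,105),52),("bottle",(594,5),74)):
    q=ray(C,f(*p),z);d=q[:2]-o;print(n,q.round(1),"vice xy",(d@x).round(1),(d@v).round(1))
# two-view triangulations
T=cam("top");g=lambda x,y:((x+.5)/4-.5+160,(y+.5)/4-.5+140)
def tri(a,b):
    A=[];B=[]
    for (K,Rm,e),p in((T,g(*a)),(C,f(*b))):
        d=Rm@np.linalg.solve(K,[*p,1]);d/=np.linalg.norm(d);M=np.eye(3)-np.outer(d,d);A.append(M);B.append(M@e)
    return np.linalg.lstsq(np.vstack(A),np.hstack(B),rcond=None)[0].round(1)
print("tri knob",tri((656,180),(365,336)),"corners",tri((572,74),(432,353)),tri((770,165),(305,353)),tri((575,603),(297,52)),tri((367,508),(446,52)))
E
```

```text
[[556.  -17.7]
 [605.3  90.6]
 [372.9 199. ]
 [324.4  92.6]] [np.float64(118.9), np.float64(256.5), np.float64(116.9), np.float64(256.5)]
origin [464.63816483  91.14475614] yaw y 154.7523902446102
knob [533.   56.9  94. ] vice xy -1.8 -76.5
skirt [532.   57.2  52. ] vice xy -1.9 -75.4
padfront [435.4 104.3  47. ] vice xy -0.6 32.0
padback [440.9 101.8  47. ] vice xy -0.5 26.0
Vleft [375.3 100.3  52. ] vice xy -29.8 84.7
Vvertex [378.1 130.7  52. ] vice xy -1.1 95.2
Vright [399.2 152.8  52. ] vice xy 27.8 85.5
bottle [394.5 282.1  74. ] vice xy 142.8 144.8
tri knob [540.9  52.2  72.3] corners [607.1  88.6   6.8] [560.1 -21.2  -1.4] [331.7  91.9  43.2] [375.7 194.   33.7]
```

```bash
python3 -c "
from h import *
delta((535.5,56,130),75)"
```

```text
delta m [-0.0538 -0.0079  0.0999] roll rad 1.4066
```

Emit:
apply_moves(
  deltas=[
    [-0.011,-0.0016,0.02,0.14,1],
    [-0.022,-0.0032,0.04,0.28,1],
    [-0.032,-0.0047,0.06,0.42,1],
    [-0.043,-0.0063,0.08,0.56,1],
    [-0.0538,-0.0079,0.1,0.7,1],
  ],
)

```text
time_s: 2.35
ee_pos: [535.7, 57.0, 129.7]
ee_rot: [-180.0, -0.0, 115.3]
force: [0.4, 0.3, -0.1]
gripper_width: 91.5
gripper_force: 0.0
```

Emit:
apply_moves(
  deltas=[
    [0,0,0,0.14,1],
    [0,0,0,0.28,1],
    [0,0,0,0.42,1],
    [0,0,0,0.56,1],
    [0,0,0,0.7,1],
  ],
)

```text
time_s: 2.85
ee_pos: [535.3, 57.2, 130.4]
ee_rot: [-180.0, -0.0, 75.2]
force: [-0.9, -0.5, 0.3]
gripper_width: 91.3
gripper_force: 0.0
```

Emit:
apply_moves(
  deltas=[
    [0,0,0,0,1],
    [0,0,0,0,1],
  ],
)

```text
time_s: 3.05
ee_pos: [535.7, 56.7, 130.5]
ee_rot: [-180.0, -0.0, 75.6]
force: [-0.4, 0.1, -0.8]
gripper_width: 91.4
gripper_force: 0.0
```

```bash
python3 - <<'E'
from h import *
import pickle
s=env.state();b=cams.grab_frame("wrist");cv2.imwrite("pics/w2.png",b);pickle.dump(s,open("w2.pkl","wb"))
cv2.imwrite("pics/w2b.png",cv2.resize(b,None,fx=1.5,fy=1.5,interpolation=cv2.INTER_CUBIC))
print(s["ee_pos"],s["ee_rot"],s["qpos"],s["force"])
print(proj(cam("wrist",s),(535.5,56,94))*1.5)
E
```

```text
[535.70239385  56.70438718 130.4913846 ] [-1.79985734e+02 -8.77239585e-03  7.56479114e+01] [4.81097016e+00 1.89739753e+01 1.01598054e+02 1.50614040e-02
 5.94385676e+01 1.91553983e+01] [-0.40457945  0.05347301 -0.84795949]
[375.96921345 318.3112353 ]
```

View pics/w2b.png

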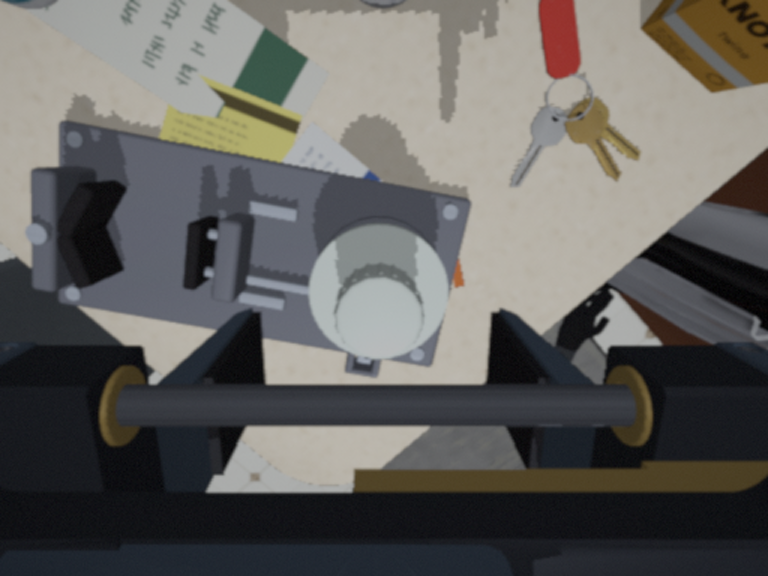

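The knob top is at (380,317), 4 px right of where I predicted, so its axis is at about (537.3,55.6).

```bash
python3 -c "
from h import *
s=pickle=__import__('pickle').load(open('w2.pkl','rb'));print(ray(cam('wrist',s),((380.5)/1.5-.5,(317.5)/1.5-.5),94))
C=cam('wrist',s);P=np.array([ray(C,(q[0]/1.5,q[1]/1.5),10)[:2] for q in((66,122),(469,201),(433,366),(64,303))]);print(P);v=P[0]-P[1];print(np.degrees(np.arctan2(v[1],v[0])))
delta((537.3,55.6,65),75.6)"
```

```text
[537.48114203  56.3258403   94.        ]
[[376.71839883 195.55432189]
 [604.94303298  88.09173019]
 [558.05412226 -18.63376105]
 [326.12436038  88.92866671]]
154.78597762620274
delta m [-0.0005  0.0017  0.0655] roll rad 0.0001
```

Emit:
apply_moves(
  deltas=[
    [0,0.0018,0.016,0,0.6],
    [0,0.0018,0.032,0,0.4],
    [0,0.0018,0.048,0,0.3],
    [0,0.0018,0.06,0,0.3],
    [0,0.0018,0.0655,0,0.2],
  ],
  grip_force=10,
)

```text
time_s: 3.6
ee_pos: [537.2, 55.4, 63.8]
ee_rot: [-179.9, 0.0, 75.5]
force: [-0.3, 0.9, -0.2]
gripper_width: 55.6
gripper_force: 0.0
```

Emit:
apply_moves(
  deltas=[
    [0,0,0,0,0],
    [0,0,0,0,-0.2],
    [0,0,0,0,-0.3],
    [0,0,0,0,-0.3],
    [0,0,0,0,-0.3],
  ],
)

```text
time_s: 4.1
ee_pos: [537.3, 55.5, 65.0]
ee_rot: [-179.9, -0.0, 75.4]
force: [-4.2, 2.0, -0.7]
gripper_width: 43.6
gripper_force: 10.0
```

Emit:
apply_moves(
  deltas=[
    [0,0,0,0,-0.5],
    [0,0,0,0,-0.5],
    [0,0,0,0,-0.5],
  ],
  grip_force=40,
)

```text
time_s: 4.4
ee_pos: [537.3, 55.4, 65.0]
ee_rot: [-179.9, -0.0, 75.4]
force: [-5.2, 2.1, 1.0]
gripper_width: 43.2
gripper_force: 40.0
```

Emit:
apply_moves(
  deltas=[
    [0,0,0.002,0,-0.5],
    [0,0,0.004,0,-0.5],
    [0,0,0.006,0,-0.5],
    [0,0,0.0075,0,-0.5],
    [0,0,0.0075,0,-0.5],
  ],
)

```text
time_s: 4.9
ee_pos: [537.5, 55.6, 59.3]
ee_rot: [-180.0, -0.0, 75.4]
force: [-8.2, 2.8, 12.8]
gripper_width: 43.6
gripper_force: 40.0
```

Emit:
apply_moves(
  deltas=[
    [0,0,0,0,-0.5],
    [0,0,0,0,-0.5],
  ],
)

```text
time_s: 5.1
ee_pos: [537.5, 55.6, 59.3]
ee_rot: [-180.0, -0.0, 75.4]
force: [-7.5, 2.2, 12.1]
gripper_width: 42.9
gripper_force: 40.0
```

Emit:
apply_moves(
  deltas=[
    [0,0,0.0005,0,-0.5],
    [0,0,0.001,0,-0.5],
    [0,0,0.001,0,-0.5],
  ],
)

```text
time_s: 5.4
ee_pos: [537.5, 55.6, 58.9]
ee_rot: [-180.0, -0.0, 75.4]
force: [-8.9, 1.7, 17.4]
gripper_width: 43.5
gripper_force: 40.0
```

Emit:
apply_moves(
  deltas=[
    [0,0,0,0,-0.5],
    [0,0,0,0,-0.5],
  ],
)

```text
time_s: 5.6
ee_pos: [537.5, 55.6, 58.9]
ee_rot: [-180.0, -0.0, 75.4]
force: [-9.0, 1.6, 17.6]
gripper_width: 43.1
gripper_force: 40.0
```

```bash
python3 - <<'E'
from h import *
s=env.state();b=cams.grab_frame("wrist");t=cams.grab_frame("scene")
c=cv2.resize(b[110:290,160:350],None,fx=3,fy=3,interpolation=cv2.INTER_CUBIC)
d=cv2.resize(t[190:290,180:340],None,fx=3,fy=3,interpolation=cv2.INTER_CUBIC)
o=np.zeros((540,570,3),np.uint8);o[:]=c
cv2.imwrite("pics/w3.png",o);cv2.imwrite("pics/s3.png",d)
print({k:np.round(s[k],2) for k in("ee_pos","force","torque","ee_rot")})
E
```

```text
{'ee_pos': array([537.53,  55.64,  58.9 ]), 'force': array([-8.96,  1.63, 17.57]), 'torque': array([0.41, 1.76, 0.04]), 'ee_rot': array([-1.7999e+02, -4.0000e-02,  7.5380e+01])}
```

View pics/s3.png

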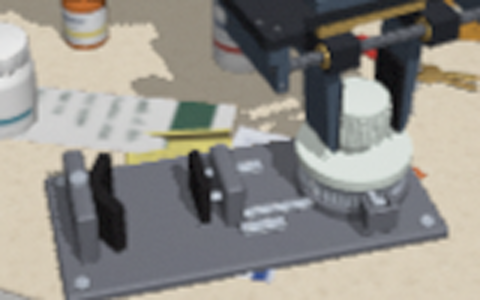

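Emit:
apply_moves(
  deltas=[
    [0,-0.0006,-0.0005,0,-0.5],
    [0,-0.0012,-0.0005,0,-0.5],
    [0,-0.0012,-0.0005,0,-0.5],
  ],
)

```text
time_s: 6.0
ee_pos: [537.4, 55.7, 59.3]
ee_rot: [179.9, -0.0, 75.4]
force: [-6.7, 1.1, 13.3]
gripper_width: 43.5
gripper_force: 40.0
```

```bash
python3 - <<'E'
from h import *
C=cam("scene");a=np.array([.968,-.25]);n=np.array([.25,.968]);c=np.array([537.5,55.6])
f=lambda P:((proj(C,P)-[180,190]+.5)*3-.5).round()
for i in(21.5,35):
  for w in(-16,0,16):print("tip",-i,w,f([*(c-i*a+w*n),59.3]), "right",f([*(c+i*a+w*n),59.3]))
for z in(88,94,86):print("knob top",z,f([*c,z]))
for z in(52,46,44,40):print("skirt",z,[f([*(c+40*np.array([np.cos(t),np.sin(t)])),z]).tolist() for t in np.radians([-129,-39,51,141])])
E
```

```text
tip -21.5 -16 [340. 149.] right [395. 132.]
tip -21.5 0 [328. 135.] right [382. 119.]
tip -21.5 16 [317. 122.] right [371. 106.]
tip -35 -16 [322. 155.] right [412. 127.]
tip -35 0 [310. 141.] right [399. 114.]
tip -35 16 [299. 127.] right [387. 101.]
knob top 88 [358.  94.]
knob top 94 [359.  86.]
knob top 86 [358.  96.]
skirt 52 [[361.0, 174.0], [413.0, 135.0], [349.0, 100.0], [297.0, 136.0]]
skirt 46 [[360.0, 181.0], [412.0, 142.0], [349.0, 107.0], [296.0, 142.0]]
skirt 44 [[360.0, 183.0], [412.0, 144.0], [349.0, 109.0], [296.0, 145.0]]
skirt 40 [[360.0, 188.0], [411.0, 149.0], [348.0, 113.0], [296.0, 149.0]]
```

View pics/w3.png

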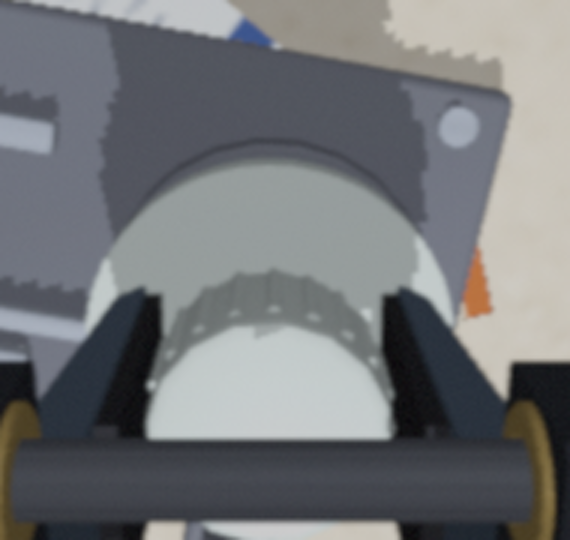

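The scene crop shows the fingers on the knob's sides above the skirt. The wrist crop shows the knob gripped squarely. I'll measure how far the knob dropped from its picture shift.

```bash
python3 - <<'E'
from h import *
a=cv2.imread("pics/scene0.png")[190:290,180:340]
a=cv2.cvtColor(cv2.resize(a,None,fx=3,fy=3,interpolation=cv2.INTER_CUBIC),6)
b=cv2.imread("pics/s3.png",0)
sh=cv2.cvtColor(cams.grab_frame("scene"),6)[190:290,180:340];c=cv2.resize(sh,None,fx=3,fy=3,interpolation=cv2.INTER_CUBIC)
for im in(b,c):
  print([ (x,int(im[:,x].astype(int)[y])) for x,y in()])
  for x in(320,345,360,375,400,408):
    out=[]
    for im2 in(a,im):
        col=im2[:,x-2:x+3].mean(1);g=np.diff(cv2.GaussianBlur(col[:,None],(1,5),0)[:,0])
        i=140+np.argmin(g[140:200]);y=i+0.5*(g[i-1]-g[i+1])/(g[i-1]-2*g[i]+g[i+1]);out.append((round(y,1),round(g[i],1)))
    print(x,out)
cv2.imwrite("pics/cmp.png",np.hstack([a[60:220,280:440],c[60:220,280:440]]))
E
```

```text
[]
320 [(np.float64(165.1), np.float64(-11.9)), (np.float64(172.4), np.float64(-14.5))]
345 [(np.float64(172.8), np.float64(-10.1)), (np.float64(189.8), np.float64(-14.2))]
360 [(np.float64(190.9), np.float64(-9.3)), (np.float64(190.7), np.float64(-21.0))]
375 [(np.float64(186.7), np.float64(-10.3)), (np.float64(187.5), np.float64(-11.8))]
400 [(np.float64(172.4), np.float64(-7.4)), (np.float64(170.0), np.float64(-7.2))]
408 [(np.float64(164.7), np.float64(-7.1)), (np.float64(164.1), np.float64(-10.4))]
[]
320 [(np.float64(165.1), np.float64(-11.9)), (np.float64(171.4), np.float64(-12.5))]
345 [(np.float64(172.8), np.float64(-10.1)), (np.float64(188.3), np.float64(-14.8))]
360 [(np.float64(190.9), np.float64(-9.3)), (np.float64(190.3), np.float64(-17.2))]
375 [(np.float64(186.7), np.float64(-10.3)), (np.float64(187.3), np.float64(-14.9))]
400 [(np.float64(172.4), np.float64(-7.4)), (np.float64(170.4), np.float64(-7.4))]
408 [(np.float64(164.7), np.float64(-7.1)), (np.float64(164.5), np.float64(-10.0))]
```

View pics/cmp.png

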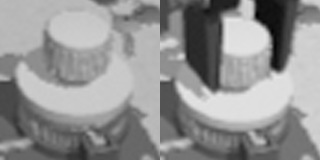

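Emit:
apply_moves(
  deltas=[
    [0,0,0.0005,0,-0.5],
    [0,0,0.001,0,-0.5],
    [0,0,0.001,0,-0.5],
  ],
)

```text
time_s: 6.35
ee_pos: [537.4, 55.7, 58.8]
ee_rot: [179.9, -0.1, 75.4]
force: [-7.2, 2.0, 16.7]
gripper_width: 43.6
gripper_force: 40.0
```

```bash
python3 - <<'E'
from h import *
for i in range(1):
    s=env.state();print({k:np.round(s[k],2) for k in("ee_pos","force","torque","ee_rot","effort")})
E
```

```text
{'ee_pos': array([537.42,  55.69,  58.82]), 'force': array([-7.23,  2.02, 16.72]), 'torque': array([0.21, 1.59, 0.07]), 'ee_rot': array([ 1.7988e+02, -5.0000e-02,  7.5390e+01]), 'effort': array([-1.240e+00, -3.227e+01, -1.736e+01, -4.400e-01, -2.580e+00,
        3.000e-02])}
```

Emit:
apply_moves(
  deltas=[
    [0,-0.0008,0.0005,0,-0.5],
    [0,-0.0015,0.001,0,-0.5],
    [0,-0.0015,0.001,0,-0.5],
  ],
)

```text
time_s: 6.65
ee_pos: [537.3, 55.8, 58.6]
ee_rot: [179.7, -0.1, 75.4]
force: [-5.5, -0.1, 20.0]
gripper_width: 43.2
gripper_force: 40.0
```

Emit:
apply_moves(
  deltas=[
    [0,0,0,0.02,-0.5],
    [0,0,0,0.04,-0.5],
    [0,0,0,0.04,-0.5],
  ],
)

```text
time_s: 6.95
ee_pos: [537.2, 55.7, 57.7]
ee_rot: [179.7, -0.1, 73.1]
force: [-4.5, 0.1, 14.1]
gripper_width: 43.2
gripper_force: 40.0
```

```bash
python3 - <<'E'
from h import *
s=env.state();print({k:np.round(s[k],2) for k in("ee_pos","force","torque","ee_rot","effort")})
E
```

```text
{'ee_pos': array([537.22,  55.73,  57.7 ]), 'force': array([-4.52,  0.07, 14.13]), 'torque': array([-0.14,  1.11, -0.05]), 'ee_rot': array([ 1.7973e+02, -7.0000e-02,  7.3080e+01]), 'effort': array([ -0.19, -34.26, -16.73,  -0.11,  -1.62,  -0.  ])}
```

Emit:
apply_moves(
  deltas=[
    [0,0,0,-0.02,-0.5],
    [0,0,0,-0.05,-0.5],
    [0,0,0,-0.08,-0.5],
  ],
)

```text
time_s: 7.25
ee_pos: [537.1, 55.7, 57.1]
ee_rot: [179.7, -0.0, 77.7]
force: [-2.9, -0.0, 11.2]
gripper_width: 43.3
gripper_force: 40.0
```

```bash
python3 - <<'E'
from h import *
s=env.state();print({k:np.round(s[k],2) for k in("ee_pos","force","torque","ee_rot","effort")})
E
```

```text
{'ee_pos': array([537.15,  55.69,  57.12]), 'force': array([-2.87, -0.03, 11.17]), 'torque': array([-0.09,  0.89, -0.05]), 'ee_rot': array([ 1.7974e+02, -4.0000e-02,  7.7750e+01]), 'effort': array([ -0.1 , -35.94, -17.13,  -0.08,  -1.3 ,   0.18])}
```

Emit:
apply_moves(
  deltas=[
    [0,0,0,-0.1,-0.5],
    [0,0,0,-0.2,-0.5],
    [0,0,0,-0.3,-0.5],
    [0,0,0,-0.4,-0.5],
    [0,0,0,-0.5,-0.5],
  ],
)

```text
time_s: 7.75
ee_pos: [537.0, 55.6, 57.1]
ee_rot: [179.8, 0.1, 106.6]
force: [-2.9, 0.5, 10.8]
gripper_width: 43.1
gripper_force: 40.0
```

```bash
cat > pad.py <<'E'
from h import *
# jaw pad position along vice y in top view: darkest blob along the axis line
s=env.state();print({k:np.round(s[k],2) for k in("ee_pos","force","torque","ee_rot")})
b=cams.grab_frame("top");C=cam("top");o=np.array([537.3,55.6]);v=np.array([np.cos(np.radians(154.9)),np.sin(np.radians(154.9))]);x=np.array([v[1],-v[0]])
g=cv2.cvtColor(b,6).astype(np.float32)
def prof(zz,ys,xs=(-8,-4,0,4,8)):
    out=[]
    for y in ys:
        out.append(np.mean([cv2.getRectSubPix(g,(1,1),tuple(map(float,proj(C,[*(o+y*v+a*x),zz]))))[0,0] for a in xs]))
    return np.array(out)
ys=np.arange(70,190,2.)
print([f"{y-85:.0f}:{p:.0f}" for y,p in zip(ys,prof(47,ys))])
E
python3 pad.py
```

```text
{'ee_pos': array([537.01,  55.64,  57.06]), 'force': array([-2.92,  0.46, 10.79]), 'torque': array([-0.12,  0.88, -0.09]), 'ee_rot': array([1.7978e+02, 8.0000e-02, 1.0656e+02])}
['-15:89', '-13:90', '-11:86', '-9:83', '-7:89', '-5:92', '-3:94', '-1:94', '1:88', '3:69', '5:56', '7:65', '9:74', '11:69', '13:44', '15:27', '17:23', '19:22', '21:39', '23:62', '25:79', '27:88', '29:93', '31:94', '33:94', '35:95', '37:94', '39:94', '41:94', '43:95', '45:95', '47:95', '49:95', '51:95', '53:95', '55:94', '57:95', '59:94', '61:95', '63:94', '65:94', '67:95', '69:95', '71:95', '73:95', '75:95', '77:95', '79:95', '81:92', '83:85', '85:69', '87:49', '89:33', '91:26', '93:24', '95:28', '97:52', '99:88', '101:113', '103:120']
```

Emit:
apply_moves(
  deltas=[
    [0,0,0,-0.09,-0.5],
    [0,0,0,-0.18,-0.5],
    [0,0,0,-0.27,-0.5],
    [0,0,0,-0.36,-0.5],
    [0,0,0,-0.43,-0.5],
  ],
)

```text
time_s: 8.3
ee_pos: [536.9, 55.6, 57.0]
ee_rot: [179.8, 0.2, 131.1]
force: [-3.6, -0.1, 10.5]
gripper_width: 43.2
gripper_force: 40.0
```

```bash
python3 pad.py | sed 's/25:.*//'
```

```text
{'ee_pos': array([536.95,  55.62,  57.04]), 'force': array([-3.6 , -0.09, 10.52]), 'torque': array([-0.11,  0.84, -0.07]), 'ee_rot': array([1.7984e+02, 1.7000e-01, 1.3115e+02])}
['-15:82', '-13:89', '-11:93', '-9:94', '-7:95', '-5:89', '-3:69', '-1:55', '1:64', '3:70', '5:62', '7:41', '9:26', '11:23', '13:22', '15:36', '17:60', '19:75', '21:86', '23:93', '
```

Emit:
apply_moves(
  deltas=[
    [0,0,0,-0.05,-0.5],
    [0,0,0,-0.1,-0.5],
    [0,0,0,-0.12,-0.5],
  ],
)

```text
time_s: 8.65
ee_pos: [536.9, 55.6, 57.0]
ee_rot: [179.9, 0.2, 137.9]
force: [-3.8, -0.6, 10.2]
gripper_width: 43.2
gripper_force: 40.0
```

```bash
python3 pad.py | sed 's/25:.*//'
```

```text
{'ee_pos': array([536.93,  55.58,  57.01]), 'force': array([-3.84, -0.63, 10.17]), 'torque': array([-0.14,  0.83, -0.12]), 'ee_rot': array([179.86,   0.18, 137.91])}
['-15:84', '-13:90', '-11:93', '-9:94', '-7:90', '-5:73', '-3:55', '-1:61', '1:71', '3:62', '5:41', '7:28', '9:24', '11:22', '13:33', '15:58', '17:74', '19:85', '21:93', '23:95', '
```

Emit:
apply_moves(
  deltas=[
    [0,0,0,-0.03,-0.5],
    [0,0,0,-0.06,-0.5],
  ],
)

```text
time_s: 8.9
ee_pos: [536.9, 55.6, 57.0]
ee_rot: [179.8, 0.2, 141.1]
force: [-3.4, -2.0, 9.9]
gripper_width: 43.6
gripper_force: 40.0
```

```bash
python3 pad.py | sed 's/25:.*//'
```

```text
{'ee_pos': array([536.91,  55.64,  56.99]), 'force': array([-3.44, -2.02,  9.93]), 'torque': array([-0.42,  0.84, -1.25]), 'ee_rot': array([1.7984e+02, 1.6000e-01, 1.4113e+02])}
['-15:83', '-13:88', '-11:91', '-9:94', '-7:89', '-5:70', '-3:54', '-1:62', '1:72', '3:64', '5:43', '7:28', '9:23', '11:22', '13:33', '15:58', '17:75', '19:86', '21:94', '23:95', '
```

Emit:
apply_moves(
  deltas=[
    [0,0,0,0.04,-0.5],
    [0,0,0,0.045,-0.5],
    [0,0,-0.003,0.045,-0.5],
    [0,0,-0.006,0.045,-0.5],
    [0,0,-0.009,0.045,-0.5],
  ],
)

```text
time_s: 9.45
ee_pos: [536.8, 55.6, 65.2]
ee_rot: [179.9, 0.2, 138.7]
force: [0.5, -1.0, -15.6]
gripper_width: 43.5
gripper_force: 40.0
```

Emit:
apply_moves(
  deltas=[
    [0,0,-0.001,0,-0.5],
    [0,0,-0.001,0,-0.5],
  ],
)

```text
time_s: 9.65
ee_pos: [536.8, 55.7, 65.0]
ee_rot: [179.9, 0.1, 138.7]
force: [1.3, -0.5, -1.3]
gripper_width: 43.6
gripper_force: 40.0
```

```bash
python3 pad.py | sed 's/25:.*//'
```

```text
{'ee_pos': array([536.76,  55.65,  65.05]), 'force': array([ 1.31, -0.55, -1.33]), 'torque': array([-0.12, -0.37,  0.02]), 'ee_rot': array([1.7990e+02, 1.5000e-01, 1.3871e+02])}
['-15:88', '-13:93', '-11:94', '-9:95', '-7:90', '-5:73', '-3:55', '-1:60', '1:70', '3:61', '5:41', '7:27', '9:23', '11:21', '13:32', '15:57', '17:74', '19:85', '21:93', '23:95', '
```

Emit:
apply_moves(
  deltas=[
    [0,0,0,0,0.2],
    [0,0,0,0,1],
    [0,0,0,0,1],
    [0,0,-0.03,0,1],
    [0,0,-0.075,0,1],
  ],
  grip_force=20,
)

```text
time_s: 10.2
ee_pos: [533.1, 55.9, 138.4]
ee_rot: [-179.7, -0.3, 138.7]
force: [0.6, -0.8, 1.0]
gripper_width: 80.6
gripper_force: 0.0
```

```bash
python3 -c "
from h import *
delta((400,270,190),154.9)"
```

```text
delta m [ 0.2416  0.0728 -0.0508] roll rad -0.2826
```

Emit:
apply_moves(
  deltas=[
    [0.04,0.0121,-0.02,0,1],
    [0.08,0.0242,-0.035,0,1],
    [0.12,0.0363,-0.05,-0.1,1],
    [0.16,0.0484,-0.05,-0.2,1],
    [0.2,0.06,-0.05,-0.28,1],
  ],
)

```text
time_s: 10.7
ee_pos: [423.8, 234.5, 190.8]
ee_rot: [179.9, 0.1, 154.9]
force: [0.7, 0.4, 0.3]
gripper_width: 91.1
gripper_force: 0.0
```

Emit:
apply_moves(
  deltas=[
    [0.035,0,0,0,1],
    [0.036,0,0,0,1],
    [0.036,0,0,0,1],
  ],
)

```text
time_s: 11.0
ee_pos: [391.8, 248.7, 190.2]
ee_rot: [180.0, 0.0, 154.8]
force: [0.7, -0.2, 1.0]
gripper_width: 91.1
gripper_force: 0.0
```

```bash
python3 - <<'E'
from h import *
import pickle
s=env.state();b=cams.grab_frame("wrist");pickle.dump(s,open("w4.pkl","wb"))
cv2.imwrite("pics/w4.png",cv2.resize(b,None,fx=1.5,fy=1.5,interpolation=cv2.INTER_CUBIC))
print(s["ee_pos"],s["ee_rot"],proj(cam("wrist",s),(392.5,283,74))*1.5)
E
```

```text
[391.84293542 248.66482071 190.22828564] [1.79972718e+02 4.55622066e-02 1.54848360e+02] [423.56777409 254.32712091]
```

View pics/w4.png

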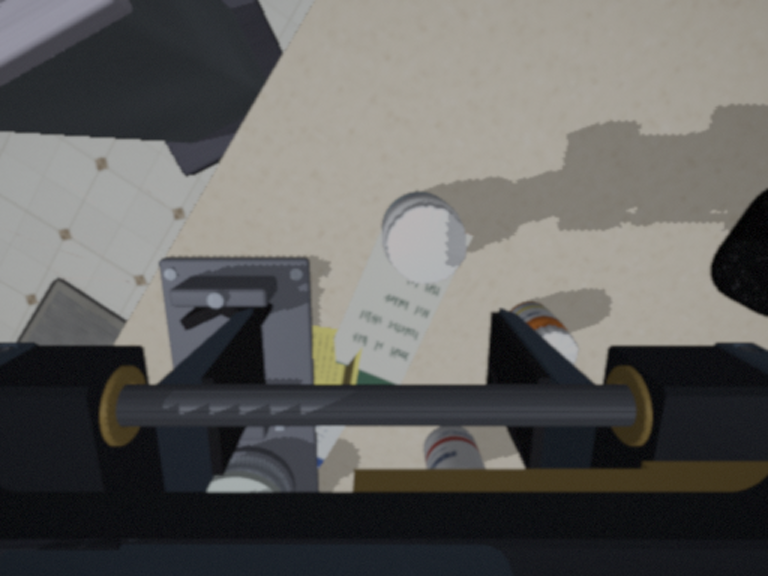

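The cap is centred at (427,245), and the vice's V jaw and plate end are at lower left.

```bash
python3 -c "
from h import *
s=__import__('pickle').load(open('w4.pkl','rb'));C=cam('wrist',s)
print(ray(C,(427.5/1.5-.5,245.5/1.5-.5),74),ray(C,(162/1.5,259/1.5),10),ray(C,(310/1.5,259/1.5),10))
p=ray(C,(427.5/1.5-.5,245.5/1.5-.5),74)
delta((p[0],p[1],110),154.9);delta((p[0],p[1],30),154.9)"
```

```text
[387.59159416 287.36737924  74.        ] [323.37645904  94.13033948  10.        ] [373.29272416 200.35360633  10.        ]
delta m [0.0212 0.0331 0.0802] roll rad -0.0022
delta m [0.0212 0.0331 0.1602] roll rad -0.0022
```

Emit:
apply_moves(
  deltas=[
    [0.01,0.015,0.03,0,1],
    [0.02,0.032,0.06,0,1],
    [0.02,0.032,0.08,0,1],
    [0.02,0.032,0.08,0,1],
  ],
)

```text
time_s: 11.45
ee_pos: [387.0, 284.3, 107.4]
ee_rot: [-179.7, -0.2, 154.7]
force: [-0.5, 0.2, -0.4]
gripper_width: 91.3
gripper_force: 0.0
```

```bash
python3 - <<'E'
from h import *
s=env.state();b=cams.grab_frame("wrist");C=cam("wrist",s);cv2.imwrite("pics/w5.png",b)
u=proj(C,(388.5,286.5,74));print(s["ee_pos"],s["ee_rot"],u)
hsv=cv2.cvtColor(b,cv2.COLOR_BGR2HSV)
m=((hsv[...,2]>140)&(hsv[...,1]<25)).astype(np.uint8)
m=cv2.morphologyEx(m,cv2.MORPH_OPEN,np.ones((5,5)))
n,l,st,ce=cv2.connectedComponentsWithStats(m)
for i in range(1,n):
    if st[i][4]>300:print(st[i],ce[i].round(1))
g=cv2.medianBlur(cv2.cvtColor(b,6),3)
r=26*302/207
cc=cv2.HoughCircles(g,cv2.HOUGH_GRADIENT,1,15,param1=60,param2=20,minRadius=int(r-5),maxRadius=int(r+5))
for c in (cc[0][:5] if cc is not None else []):print(c,ray(C,c[:2],74))
E
```

```text
[387.01637215 284.33131352 107.36153626] [-1.79688531e+02 -1.60069108e-01  1.54684365e+02] [254.11308751 213.88125744]
[    0     0   512   256 63203] [231.5 107.3]
[466  50  46  31 910] [488.1  66.4]
[ 334  179  168   57 6572] [418.5 205.2]
[ 210  284  135   28 3093] [278.6 297.4]
[254.5 209.5  35.8] [385.59028738 288.1705317   74.        ]
[395.5 274.5  39.1] [478.92812894 363.15414238  74.        ]
```

```bash
python3 - <<'E'
from h import *
b=cv2.imread("pics/w5.png");g=cv2.cvtColor(b,6)
print("col",[(r,int(g[r,252:258].mean())) for r in range(150,275,3)])
print("row",[(c,int(g[208:213,c].mean())) for c in range(200,312,3)])
E
```

```text
col [(150, 158), (153, 158), (156, 124), (159, 64), (162, 73), (165, 86), (168, 104), (171, 110), (174, 90), (177, 96), (180, 131), (183, 137), (186, 136), (189, 136), (192, 136), (195, 135), (198, 135), (201, 135), (204, 134), (207, 133), (210, 133), (213, 133), (216, 132), (219, 137), (222, 170), (225, 171), (228, 171), (231, 171), (234, 171), (237, 171), (240, 170), (243, 168), (246, 160), (249, 153), (252, 143), (255, 134), (258, 32), (261, 41), (264, 43), (267, 48), (270, 52), (273, 57)]
row [(200, 158), (203, 159), (206, 158), (209, 156), (212, 154), (215, 160), (218, 154), (221, 128), (224, 129), (227, 129), (230, 129), (233, 130), (236, 130), (239, 131), (242, 131), (245, 132), (248, 132), (251, 133), (254, 133), (257, 134), (260, 133), (263, 134), (266, 135), (269, 135), (272, 136), (275, 136), (278, 136), (281, 137), (284, 136), (287, 136), (290, 151), (293, 159), (296, 159), (299, 158), (302, 158), (305, 158), (308, 159), (311, 159)]
```

Cap edges at rows 178 to 250 and columns 219 to 290 agree with a bottle centre at (388.5,286.5).

```bash
python3 -c "
from h import *
delta((388.5,286.5,26),154.9)"
```

```text
delta m [0.0002 0.0019 0.083 ] roll rad -0.0041
```

Emit:
apply_moves(
  deltas=[
    [-0.001,0.0008,0.02,-0.003,1],
    [-0.001,0.0008,0.045,-0.003,1],
    [-0.001,0.0008,0.07,-0.003,0.8],
    [-0.001,0.0008,0.084,-0.003,0.7],
    [-0.001,0.0008,0.084,-0.003,0.7],
  ],
  grip_force=12,
)

```text
time_s: 12.0
ee_pos: [389.4, 285.4, 25.6]
ee_rot: [-179.9, -0.0, 154.8]
force: [0.3, -0.2, 0.5]
gripper_width: 77.7
gripper_force: 0.0
```

Emit:
apply_moves(
  deltas=[
    [0,0,0,0,0.5],
    [0,0,0,0,0.3],
    [0,0,0,0,0.1],
    [0,0,0,0,0.1],
    [0,0,0,0,0.1],
  ],
)

```text
time_s: 12.5
ee_pos: [389.7, 286.6, 27.1]
ee_rot: [179.9, 0.1, 154.9]
force: [-0.1, -1.0, 6.6]
gripper_width: 55.7
gripper_force: 12.0
```

Emit:
apply_moves(
  deltas=[
    [0,0,0,0,0.0],
    [0,0,0,0,0.0],
    [0,0,0,0,0.0],
  ],
)

```text
time_s: 12.8
ee_pos: [389.8, 286.6, 27.1]
ee_rot: [179.9, 0.1, 154.9]
force: [0.4, -0.6, 6.1]
gripper_width: 55.5
gripper_force: 12.0
```

Emit:
apply_moves(
  deltas=[
    [0,0,-0.003,0,0.0],
    [0,0,-0.008,0,0.0],
    [0,0,-0.015,0,0.0],
    [0,0,-0.02,0,0.0],
    [0,0,-0.02,0,0.0],
  ],
)

```text
time_s: 13.3
ee_pos: [389.4, 286.6, 46.8]
ee_rot: [179.9, 0.1, 154.9]
force: [0.4, 0.2, -1.0]
gripper_width: 55.3
gripper_force: 11.9
```

```bash
python3 - <<'E'
from h import *
s=env.state();b=cams.grab_frame("wrist");t=cams.grab_frame("scene")
print({k:np.round(s[k],2) for k in("ee_pos","force","torque","ee_rot","gripper_width")})
C=cam("wrist",s);S=cam("scene")
print("cap proj",proj(C,[*s["ee_pos"][:2],94])); p=proj(S,[*s["ee_pos"][:2],57]);print(p)
g=cv2.cvtColor(b,6)
print("col",[(r,int(g[r,248:254].mean())) for r in range(120,264,3)])
cv2.imwrite("pics/w6.png",b);cv2.imwrite("pics/s6.png",t)
x,y=map(int,p);o=np.hstack([cv2.resize(t[y-50:y+50,x-50:x+50],(400,400),interpolation=2),cv2.resize(b[110:270,170:330],(400,400),interpolation=2)])
cv2.imwrite("pics/v6.png",o)
E
```

```text
{'ee_pos': array([389.42, 286.59,  46.83]), 'force': array([ 0.38,  0.21, -1.04]), 'torque': array([0.  , 0.02, 0.01]), 'ee_rot': array([1.7990e+02, 5.0000e-02, 1.5492e+02]), 'gripper_width': np.float64(55.27)}
cap proj [250.64572688 274.33513906]
[178.47804532 208.94463608]
col [(120, 167), (123, 166), (126, 167), (129, 167), (132, 168), (135, 168), (138, 168), (141, 168), (144, 169), (147, 168), (150, 169), (153, 168), (156, 167), (159, 168), (162, 168), (165, 168), (168, 168), (171, 155), (174, 125), (177, 71), (180, 60), (183, 95), (186, 72), (189, 84), (192, 96), (195, 102), (198, 114), (201, 119), (204, 119), (207, 113), (210, 91), (213, 96), (216, 102), (219, 117), (222, 140), (225, 144), (228, 144), (231, 144), (234, 144), (237, 143), (240, 144), (243, 144), (246, 144), (249, 143), (252, 143), (255, 132), (258, 36), (261, 46)]
```

```bash
python3 - <<'E'
from h import *
s=env.state();C=cam("wrist",s);Rt=R.from_euler("xyz",s["ee_rot"],degrees=True).as_matrix()
for z in(93,94):print("front edge, tool axes",(Rt.T@(ray(C,(251,219.5),z)-s["ee_pos"])).round(1))
g=cv2.imread("pics/w6.png",0);print([(c,int(g[228:233,c].mean())) for c in range(190,312,3)])
delta((418.5,111.2,110),154.9)
E
```

```text
front edge, tool axes [ 27.1   0.2 -46.9]
front edge, tool axes [ 27.5   0.2 -47.9]
[(190, 12), (193, 13), (196, 13), (199, 40), (202, 102), (205, 105), (208, 93), (211, 95), (214, 98), (217, 112), (220, 134), (223, 140), (226, 141), (229, 142), (232, 142), (235, 142), (238, 142), (241, 143), (244, 145), (247, 144), (250, 143), (253, 143), (256, 145), (259, 144), (262, 144), (265, 144), (268, 145), (271, 144), (274, 144), (277, 145), (280, 142), (283, 131), (286, 125), (289, 106), (292, 97), (295, 103), (298, 122), (301, 110), (304, 12), (307, 13), (310, 11)]
delta m [-0.101  -0.146  -0.0639] roll rad 0.0003
```

View pics/v6.png

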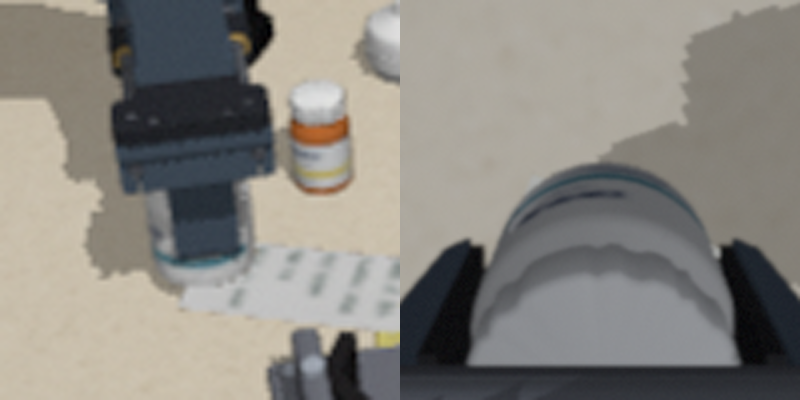

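The view shows the bottle held upright and square between the pads, about 1.3 mm forward of the finger centre line.

Emit:
apply_moves(
  deltas=[
    [0,0,-0.03,0,0],
    [0,0,-0.06,0,0],
    [-0.01,-0.015,-0.075,0,0],
    [-0.025,-0.037,-0.075,0,0],
    [-0.04,-0.0584,-0.075,0,0],
  ],
  grip_force=15,
)

```text
time_s: 13.9
ee_pos: [400.4, 215.8, 121.3]
ee_rot: [180.0, 0.0, 155.0]
force: [0.8, -0.1, -1.1]
gripper_width: 55.8
gripper_force: 14.9
```

Emit:
apply_moves(
  deltas=[
    [-0.015,-0.022,0,0,0],
    [-0.03,-0.044,0,0,0],
    [-0.045,-0.065,0,0,0],
    [-0.056,-0.081,0,0,0],
    [-0.0602,-0.0876,0,0,0],
  ],
)

```text
time_s: 14.4
ee_pos: [417.6, 110.1, 120.7]
ee_rot: [-180.0, -0.0, 154.8]
force: [-0.4, 0.6, -0.3]
gripper_width: 55.4
gripper_force: 14.9
```

Emit:
apply_moves(
  deltas=[
    [0,0,0,0,0],
    [0,0,0,0,0],
    [0,0,0,0,0],
  ],
)

```text
time_s: 14.7
ee_pos: [417.7, 112.2, 120.9]
ee_rot: [180.0, -0.0, 155.0]
force: [0.1, 0.2, -0.4]
gripper_width: 55.4
gripper_force: 14.9
```

```bash
python3 - <<'E'
from h import *
s=env.state();print({k:np.round(s[k],2) for k in("ee_pos","force","ee_rot","gripper_width")})
delta((417.8,111.5,50),154.9)
t=cams.grab_frame("top");w=cams.grab_frame("wrist");cv2.imwrite("pics/t7.png",t);cv2.imwrite("pics/w7.png",w)
# V jaw/pad seen by the wrist camera: dark blobs
C=cam("wrist",s);o=np.array([537.1,55.65]);v=np.array([-.9056,.4242]);x=np.array([v[1],-v[0]]);g=cv2.cvtColor(w,6).astype(np.float32)
for a in(-22,-12,0,12,22):
    print(a,[f"{y}:{cv2.getRectSubPix(g,(1,1),tuple(map(float,proj(C,[*(o+(y+85)*v+a*x),52]))))[0,0]:.0f}" for y in range(72,116,2)])
E
```

```text
{'ee_pos': array([417.65, 112.24, 120.89]), 'force': array([ 0.14,  0.22, -0.36]), 'ee_rot': array([ 1.7999e+02, -1.0000e-02,  1.5497e+02]), 'gripper_width': np.float64(55.44)}
delta m [-0.0005 -0.0006  0.0709] roll rad 0.0012
-22 ['72:112', '74:112', '76:112', '78:112', '80:112', '82:92', '84:35', '86:33', '88:34', '90:35', '92:30', '94:20', '96:87', '98:109', '100:91', '102:107', '104:110', '106:110', '108:112', '110:110', '112:83', '114:61']
-12 ['72:111', '74:112', '76:111', '78:111', '80:112', '82:112', '84:112', '86:105', '88:43', '90:34', '92:35', '94:34', '96:32', '98:27', '100:84', '102:107', '104:110', '106:111', '108:111', '110:109', '112:83', '114:61']
0 ['72:111', '74:112', '76:111', '78:111', '80:111', '82:111', '84:111', '86:111', '88:111', '90:110', '92:77', '94:31', '96:30', '98:32', '100:134', '102:159', '104:159', '106:160', '108:160', '110:159', '112:92', '114:60']
12 ['72:111', '74:111', '76:111', '78:111', '80:110', '82:110', '84:111', '86:103', '88:42', '90:34', '92:34', '94:33', '96:31', '98:24', '100:84', '102:107', '104:109', '106:111', '108:111', '110:110', '112:83', '114:63']
22 ['72:111', '74:110', '76:110', '78:110', '80:110', '82:84', '84:34', '86:34', '88:34', '90:34', '92:25', '94:18', '96:70', '98:81', '100:87', '102:107', '104:110', '106:111', '108:113', '110:109', '112:82', '114:61']
```

The V jaw edges are symmetric about x = 0, so the bottle is lined up. Lowering it now.

Emit:
apply_moves(
  deltas=[
    [-0.0005,-0.0006,0.02,0,0],
    [-0.0005,-0.0006,0.04,0,0],
    [-0.0005,-0.0006,0.06,0,0],
    [-0.0005,-0.0006,0.073,0,0],
    [-0.0005,-0.0006,0.076,0,0],
  ],
)

```text
time_s: 15.3
ee_pos: [416.9, 110.9, 43.7]
ee_rot: [-179.9, -0.1, 155.0]
force: [-0.3, -0.3, -0.7]
gripper_width: 55.4
gripper_force: 14.9
```

Emit:
apply_moves(
  deltas=[
    [0,0,0.002,0,0],
    [0,0,0.004,0,0],
    [0,0,0.006,0,0],
    [0,0,0.007,0,0],
  ],
)

```text
time_s: 15.7
ee_pos: [418.2, 110.8, 38.2]
ee_rot: [180.0, 0.0, 154.9]
force: [-0.2, 0.1, -0.2]
gripper_width: 55.5
gripper_force: 14.9
```

Emit:
apply_moves(
  deltas=[
    [0,0,0.0005,0,0],
    [0,0,0.001,0,0],
    [0,0,0.001,0,0],
  ],
)

```text
time_s: 16.0
ee_pos: [418.1, 110.7, 37.2]
ee_rot: [180.0, 0.0, 154.9]
force: [-0.1, 0.5, 2.1]
gripper_width: 55.6
gripper_force: 14.9
```

Emit:
apply_moves(
  deltas=[
    [0,0,0.0005,0,0],
    [0,0,0.001,0,0],
    [0,0,0.001,0,0],
  ],
)

```text
time_s: 16.3
ee_pos: [418.1, 110.7, 37.1]
ee_rot: [180.0, 0.0, 154.9]
force: [-2.8, -0.8, 11.8]
gripper_width: 55.0
gripper_force: 15.1
```

Emit:
apply_moves(
  deltas=[
    [0,0,-0.001,0,0],
    [0,0,-0.001,0,0.4],
    [0,0,-0.001,0,0.7],
    [0,0,-0.001,0,0.8],
    [0,0,-0.001,0,0.8],
  ],
)

```text
time_s: 16.8
ee_pos: [418.0, 110.7, 36.8]
ee_rot: [-180.0, -0.0, 154.9]
force: [0.4, 0.3, -0.6]
gripper_width: 81.7
gripper_force: 0.0
```

Emit:
apply_moves(
  deltas=[
    [0,0,-0.01,0,0.8],
    [0,0,-0.03,0,0.8],
    [0,0,-0.055,0,0.8],
    [0,0,-0.085,0,0.8],
    [0,0,-0.1,0,0.8],
  ],
)

```text
time_s: 17.3
ee_pos: [419.1, 111.0, 139.9]
ee_rot: [179.8, 0.2, 154.9]
force: [-0.1, 0.5, -0.1]
gripper_width: 82.4
gripper_force: 0.0
```

```bash
python3 - <<'E'
from h import *
s=env.state();print({k:np.round(s[k],2) for k in("ee_pos","force","ee_rot","gripper_width","qpos")})
b=cams.grab_frame("wrist");C=cam("wrist",s);cv2.imwrite("pics/w8.png",b);t=cams.grab_frame("scene");cv2.imwrite("pics/s8.png",t)
g=cv2.medianBlur(cv2.cvtColor(b,6),3)
cc=cv2.HoughCircles(g,cv2.HOUGH_GRADIENT,1,15,param1=60,param2=20,minRadius=28,maxRadius=48)
for c in cc[0][:5]:print(c,ray(C,c[:2],84).round(1))
delta((537.1,55.65,140),164)
E
```

```text
{'ee_pos': array([419.15, 110.99, 139.89]), 'force': array([-0.12,  0.52, -0.1 ]), 'ee_rot': array([179.84,   0.2 , 154.91]), 'gripper_width': np.float64(82.42), 'qpos': array([ 1.3310e+01,  9.3600e+00,  1.1371e+02,  1.0000e-02,  5.6670e+01,
       -5.1610e+01])}
[251.5 193.5  36.1] [412.5 115.4  84. ]
delta m [-0.1299 -0.0005  0.0002] roll rad -0.1586
```

Emit:
apply_moves(
  deltas=[
    [-0.026,0,0,-0.09,0.8],
    [-0.052,0,0,-0.18,0.8],
    [-0.078,0,0,-0.27,0.8],
    [-0.104,-0.0003,0,-0.36,0.8],
    [-0.13,-0.0005,0,-0.44,0.8],
  ],
)

```text
time_s: 17.9
ee_pos: [535.6, 54.6, 135.9]
ee_rot: [-180.0, -0.1, -179.7]
force: [0.8, 0.1, 0.1]
gripper_width: 82.0
gripper_force: 0.0
```

Emit:
apply_moves(
  deltas=[
    [0,0,0,0,0.6],
    [0,0,0,0,0.5],
  ],
)

```text
time_s: 18.1
ee_pos: [534.7, 55.0, 135.8]
ee_rot: [180.0, -0.2, -180.0]
force: [-0.4, 0.4, 0.3]
gripper_width: 69.9
gripper_force: 0.0
```

```bash
python3 - <<'E'
from h import *
s=env.state();print({k:np.round(s[k],2) for k in("ee_pos","force","torque","ee_rot","gripper_width")})
delta((537.1,55.65,65),180)
E
```

```text
{'ee_pos': array([534.67,  54.96, 135.76]), 'force': array([-0.44,  0.36,  0.32]), 'torque': array([ 0.05,  0.  , -0.02]), 'ee_rot': array([ 1.7999e+02, -1.6000e-01, -1.7996e+02]), 'gripper_width': np.float64(69.88)}
delta m [-0.0026  0.0007  0.0708] roll rad 0.0006
```

Emit:
apply_moves(
  deltas=[
    [-0.001,0.0005,0.02,0,0.4],
    [-0.002,0.0006,0.04,0,0.4],
    [-0.0024,0.0006,0.06,0,0.4],
    [-0.0024,0.0006,0.07,0,0.4],
    [-0.0024,0.0006,0.07,0,0.4],
  ],
)

```text
time_s: 18.6
ee_pos: [535.9, 56.0, 65.6]
ee_rot: [-180.0, -0.2, -179.9]
force: [-0.2, 0.6, 0.4]
gripper_width: 63.8
gripper_force: 0.0
```

Emit:
apply_moves(
  deltas=[
    [0,0,0,0,0.2],
    [0,0,0,0,0.1],
  ],
)

```text
time_s: 18.8
ee_pos: [538.5, 55.9, 68.0]
ee_rot: [180.0, 0.1, -179.9]
force: [-0.7, -0.1, 0.7]
gripper_width: 51.5
gripper_force: 0.0
```

Emit:
apply_moves(
  deltas=[
    [0.0012,0,0.0025,0,0],
    [0.0012,0,0.0025,0,-0.2],
    [0.0012,0,0.0025,0,-0.3],
    [0.0012,0,0.0025,0,-0.3],
    [0.0012,0,0.0025,0,-0.3],
  ],
  grip_force=10,
)

```text
time_s: 19.3
ee_pos: [536.9, 55.5, 64.8]
ee_rot: [-180.0, 0.0, -179.9]
force: [-0.6, -2.4, 3.0]
gripper_width: 43.8
gripper_force: 10.0
```

Emit:
apply_moves(
  deltas=[
    [0,0,0,0,-0.3],
    [0,0,0,0,-0.3],
  ],
  grip_force=30,
)

```text
time_s: 19.5
ee_pos: [536.9, 55.5, 64.6]
ee_rot: [-180.0, 0.0, -179.9]
force: [-0.1, -2.9, 3.4]
gripper_width: 43.3
gripper_force: 30.0
```

Emit:
apply_moves(
  deltas=[
    [0,0,-0.0003,0.08,-0.3],
    [0,0,-0.0005,0.18,-0.3],
    [0,0,-0.0005,0.28,-0.3],
    [0,0,-0.0005,0.36,-0.3],
    [0,0,-0.0005,0.42,-0.3],
  ],
)

```text
time_s: 20.0
ee_pos: [536.9, 55.5, 64.9]
ee_rot: [-180.0, 0.0, 155.9]
force: [0.1, -3.0, 2.1]
gripper_width: 43.3
gripper_force: 30.0
```

Emit:
apply_moves(
  deltas=[
    [0,0,0,0.09,-0.3],
    [0,0,0,0.19,-0.3],
    [0,0,0,0.29,-0.3],
    [0,0,0,0.38,-0.3],
    [0,0,0,0.42,-0.3],
  ],
)

```text
time_s: 20.5
ee_pos: [537.0, 55.6, 64.9]
ee_rot: [180.0, 0.0, 131.9]
force: [-0.7, -2.9, 2.9]
gripper_width: 43.5
gripper_force: 30.0
```

```bash
cat > chk.py <<'E'
from h import *
s=env.state();print({k:np.round(s[k],2) for k in("ee_pos","force","torque","ee_rot")},s["effort"][5].round(2))
b=cams.grab_frame("top");C=cam("top");o=np.array([537.1,55.65]);v=np.array([-.9056,.4242]);x=np.array([v[1],-v[0]])
g=cv2.cvtColor(b,6).astype(np.float32)
def prof(zz,ys,xs):
    return [np.mean([cv2.getRectSubPix(g,(1,1),tuple(map(float,proj(C,[*(o+(y+85)*v+a*x),zz]))))[0,0] for a in xs]) for y in ys]
ys=np.arange(0,44,1.)
print("z47 pad",[f"{y:.0f}:{p:.0f}" for y,p in zip(ys,prof(47,ys,(-14,-10,10,14)))])
c=cv2.HoughCircles(cv2.resize(cv2.cvtColor(b,6)[200:280,240:340],None,fx=4,fy=4,interpolation=2),cv2.HOUGH_GRADIENT,1.5,20,param1=80,param2=30,minRadius=48,maxRadius=62)
if c is not None:
  for q in c[0][:2]:
    P=ray(C,((q[0]+.5)/4-.5+240,(q[1]+.5)/4-.5+200),84)[:2]-o;print("cap vice xy",(P@x).round(1),(P@v-85).round(1),q[2])
E
python3 chk.py
```

```text
{'ee_pos': array([536.97,  55.57,  64.88]), 'force': array([-0.67, -2.91,  2.85]), 'torque': array([-0.54, -0.04,  0.14]), 'ee_rot': array([1.7999e+02, 3.0000e-02, 1.3189e+02])} 0.0
z47 pad ['0:93', '1:94', '2:94', '3:94', '4:92', '5:87', '6:81', '7:76', '8:75', '9:87', '10:101', '11:112', '12:117', '13:117', '14:107', '15:92', '16:71', '17:50', '18:36', '19:27', '20:26', '21:26', '22:32', '23:46', '24:68', '25:97', '26:124', '27:145', '28:159', '29:167', '30:173', '31:179', '32:183', '33:186', '34:186', '35:187', '36:187', '37:187', '38:187', '39:188', '40:188', '41:188', '42:188', '43:189']
cap vice xy -0.6 52.1 52.65
```

Emit:
apply_moves(
  deltas=[
    [0,0,0,0.07,-0.3],
    [0,0,0,0.14,-0.3],
    [0,0,0,0.21,-0.3],
  ],
)

```text
time_s: 20.85
ee_pos: [536.9, 55.6, 64.9]
ee_rot: [180.0, 0.0, 119.9]
force: [0.5, -2.9, 2.3]
gripper_width: 43.4
gripper_force: 30.0
```

```bash
python3 chk.py
```

```text
{'ee_pos': array([536.94,  55.59,  64.89]), 'force': array([ 0.52, -2.86,  2.32]), 'torque': array([-0.63, -0.08,  0.11]), 'ee_rot': array([1.7998e+02, 3.0000e-02, 1.1988e+02])} -0.44
z47 pad ['0:89', '1:91', '2:92', '3:93', '4:93', '5:94', '6:93', '7:91', '8:87', '9:80', '10:75', '11:81', '12:90', '13:103', '14:112', '15:116', '16:113', '17:107', '18:91', '19:69', '20:49', '21:34', '22:27', '23:25', '24:27', '25:35', '26:47', '27:70', '28:95', '29:117', '30:139', '31:155', '32:166', '33:174', '34:178', '35:182', '36:183', '37:185', '38:186', '39:186', '40:187', '41:187', '42:187', '43:187']
cap vice xy -0.2 54.6 52.8
```

Emit:
apply_moves(
  deltas=[
    [0,0,0,0.05,-0.3],
    [0,0,0,0.105,-0.3],
    [0,0,0,0.105,-0.3],
  ],
)

```text
time_s: 21.2
ee_pos: [536.9, 55.6, 64.9]
ee_rot: [180.0, 0.0, 114.0]
force: [-0.1, -3.3, 2.1]
gripper_width: 43.4
gripper_force: 30.0
```

```bash
python3 chk.py
```

```text
{'ee_pos': array([536.93,  55.64,  64.91]), 'force': array([-0.14, -3.34,  2.11]), 'torque': array([-0.67, -0.13,  0.01]), 'ee_rot': array([1.7998e+02, 2.0000e-02, 1.1404e+02])} 0.21
z47 pad ['0:85', '1:87', '2:90', '3:91', '4:92', '5:93', '6:93', '7:93', '8:92', '9:88', '10:83', '11:77', '12:73', '13:80', '14:94', '15:107', '16:113', '17:116', '18:112', '19:102', '20:83', '21:62', '22:43', '23:32', '24:26', '25:26', '26:28', '27:38', '28:54', '29:79', '30:106', '31:130', '32:148', '33:159', '34:166', '35:173', '36:179', '37:183', '38:185', '39:185', '40:186', '41:186', '42:187', '43:187']
cap vice xy -0.8 55.9 52.8
```

Emit:
apply_moves(
  deltas=[
    [0,0,0,0.06,-0.3],
    [0,0,0,0.125,-0.3],
    [0,0,0,0.125,-0.3],
  ],
)

```text
time_s: 21.55
ee_pos: [536.9, 55.6, 64.9]
ee_rot: [180.0, 0.0, 106.9]
force: [0.5, -4.0, 1.7]
gripper_width: 43.4
gripper_force: 30.0
```

```bash
python3 chk.py | cut -c1-330
```

```text
{'ee_pos': array([536.93,  55.63,  64.9 ]), 'force': array([ 0.52, -3.99,  1.69]), 'torque': array([-0.69, -0.21,  0.02]), 'ee_rot': array([1.7998e+02, 1.0000e-02, 1.0689e+02])} 0.25
z47 pad ['0:87', '1:85', '2:86', '3:88', '4:91', '5:92', '6:92', '7:93', '8:93', '9:93', '10:92', '11:87', '12:80', '13:75', '14:74', '15:82', '16:96', '17:109', '18:116', '19:117', '20:109', '21:98', '22:79', '23:58', '24:39', '25:30', '26:25', '27:26', '28:30', '29:43', '30:62', '31:87', '32:114', '33:135', '34:149', '35:161',
cap vice xy -0.8 57.6 52.65
```

Emit:
apply_moves(
  deltas=[
    [0,0,0,0.05,-0.3],
    [0,0,0,0.105,-0.3],
    [0,0,0,0.105,-0.3],
  ],
)

```text
time_s: 21.9
ee_pos: [536.9, 55.6, 64.9]
ee_rot: [180.0, 0.0, 100.9]
force: [1.0, -3.4, 1.6]
gripper_width: 43.5
gripper_force: 30.0
```

```bash
python3 chk.py
```

```text
{'ee_pos': array([536.95,  55.64,  64.93]), 'force': array([ 1.  , -3.39,  1.6 ]), 'torque': array([-0.75, -0.32,  0.08]), 'ee_rot': array([1.7997e+02, 2.0000e-02, 1.0090e+02])} 0.32
z47 pad ['0:95', '1:92', '2:88', '3:86', '4:86', '5:89', '6:91', '7:92', '8:92', '9:93', '10:93', '11:91', '12:89', '13:83', '14:76', '15:74', '16:81', '17:91', '18:103', '19:112', '20:110', '21:101', '22:85', '23:63', '24:42', '25:32', '26:26', '27:26', '28:29', '29:41', '30:59', '31:83', '32:110', '33:132', '34:147', '35:159', '36:167', '37:173', '38:177', '39:181', '40:183', '41:184', '42:185', '43:185']
cap vice xy -1.4 57.2 54.45
```

The pad has met the bottle (pad stopped at 26.5 while the carriage went on 1.2 mm, so about 7 N). One more click should give about 16 N.

Emit:
apply_moves(
  deltas=[
    [0,0,0,0.04,-0.3],
    [0,0,0,0.08,-0.3],
    [0,0,0,0.105,-0.3],
    [0,0,0,0.105,-0.3],
  ],
)

```text
time_s: 22.35
ee_pos: [536.9, 55.6, 64.9]
ee_rot: [180.0, 0.0, 94.8]
force: [1.6, -3.5, -0.1]
gripper_width: 43.9
gripper_force: 30.0
```

```bash
python3 chk.py
```

```text
{'ee_pos': array([536.94,  55.64,  64.9 ]), 'force': array([ 1.62, -3.52, -0.11]), 'torque': array([-0.78, -0.38,  0.24]), 'ee_rot': array([1.7997e+02, 1.0000e-02, 9.4850e+01])} 0.34
z47 pad ['0:98', '1:95', '2:91', '3:86', '4:84', '5:86', '6:88', '7:90', '8:92', '9:92', '10:93', '11:93', '12:93', '13:91', '14:86', '15:80', '16:74', '17:73', '18:83', '19:96', '20:100', '21:99', '22:87', '23:67', '24:46', '25:34', '26:27', '27:26', '28:29', '29:42', '30:60', '31:83', '32:110', '33:131', '34:147', '35:158', '36:167', '37:173', '38:177', '39:181', '40:182', '41:183', '42:184', '43:185']
cap vice xy -0.4 58.5 52.8
```

Emit:
apply_moves(
  deltas=[
    [0,0,0,0,0],
    [0,0,0,0,0.3],
    [0,0,0,0,0.6],
    [0,0,0,0,0.7],
    [0,0,-0.02,0,0.7],
  ],
)

```text
time_s: 22.9
ee_pos: [534.4, 55.9, 82.9]
ee_rot: [-179.6, -0.0, 94.8]
force: [0.2, 0.5, 0.6]
gripper_width: 74.6
gripper_force: 0.0
```

Emit:
apply_moves(
  deltas=[
    [0,0,-0.03,0,0.7],
    [0,0,-0.07,0,0.7],
    [0,0,-0.1,0,0.7],
    [0,0,-0.1,0,0.7],
    [0,0,-0.1,0,0.7],
  ],
)

```text
time_s: 23.4
ee_pos: [536.5, 55.9, 185.2]
ee_rot: [180.0, -0.0, 94.8]
force: [0.2, -0.3, 0.3]
gripper_width: 78.0
gripper_force: 0.0
```

```bash
python3 chk.py; python3 - <<'E'
from h import *
a=cv2.imread("pics/top0.png",0).astype(int);b=cv2.cvtColor(cams.grab_frame("top"),6).astype(int)
for n,(x,y) in dict(tall=(233,162),small=(183,204),keys=(291,125)).items():
    print(n,abs(a-b)[y-18:y+18,x-18:x+18].max())
E
```

```text
{'ee_pos': array([536.54,  55.92, 185.24]), 'force': array([ 0.16, -0.32,  0.25]), 'torque': array([-0.12,  0.07, -0.  ]), 'ee_rot': array([ 1.7996e+02, -2.0000e-02,  9.4760e+01])} 0.0
z47 pad ['0:90', '1:87', '2:83', '3:79', '4:79', '5:82', '6:84', '7:86', '8:86', '9:87', '10:88', '11:87', '12:86', '13:82', '14:76', '15:70', '16:68', '17:70', '18:81', '19:93', '20:95', '21:92', '22:79', '23:59', '24:39', '25:29', '26:24', '27:24', '28:27', '29:38', '30:55', '31:77', '32:103', '33:123', '34:138', '35:150', '36:157', '37:163', '38:167', '39:171', '40:173', '41:173', '42:174', '43:175']
cap vice xy -0.4 58.5 52.8
tall 38
small 30
keys 26
```

```bash
python3 -c "
from workcell import env
print(env.job_done())"
```

```text
the job is handed in; nothing more can be done
None
```

The pill bottle stands upright on the vice base, clamped at an estimated 16 N (pad pushed in about 2.5 mm), and the job was handed in at about 23.5 s with the gripper clear. The arm never touched the other bottles or the keys. The downward push on the knob briefly reached 20 N before it freed, above the 10–14 N suggested, but the knob was only about 6 mm down then and about 8 mm at most, never at its hard bottom.

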